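# Pop the battery hatch of the weighing indicator

## Robot

A 6-joint arm with a two-finger parallel gripper is mounted at the origin on the work surface. World frame = base frame: x ahead of the robot, y to its left, z up, the work surface at z = 0. Lengths are in m, angles in rad, forces in N, time in s.
With the tool pointing down it reaches from about 0.325 to 0.75 m from the base axis. Payload 7.6 kg.
Tool frame: the origin (TCP) lies on the centre line of the jaws, within the pads' length; the fingertips stand 25 mm ahead of it and the grasp point (between the pads) lies 6 mm ahead of it; z points along the fingers, y is the direction in which the jaws open and shut (so a half turn about z gives the same grasp; the last joint's range is limited). The gripper opens to 85 mm and grips with 20 to 120 N. Pads are 22 mm wide; open, the fingers measure 114 mm over their backs; the gripper's body (76 mm by 85 mm) begins 54 mm behind the grasp point. The pads swing forward as they close: fully open they stand 13 mm farther back than shut.
Start: joints at [1.118, 0.052, 1.401, -0, 1.689, -0.07], TCP at [0.196, 0.487, 0.256] pointing down, gripper open.
Joint ranges: [-2.9, 2.9], [-0.91, 2.17], [0.12, 2.37], [-1.06, 4.2], [0.26, 2.73], [-2.93, 2.93]. Speed limits (rad/s): [2.57, 2.57, 3.01, 3.14, 3.14, 3.14].

## Interface

Orientations are given as [roll, pitch, yaw] about the fixed x, y, z axes, in that order (R = Rz(yaw) Ry(pitch) Rx(roll)).
In Python, from station import bot, grab_frame, spot_in, trace, landmark_of gives the robot as it stands.
- The arm moves only by the tool carry_out, never from a script. Its argument "deltas" is a list of rows, each an object with "linear": the shift along the tool's x, y, z each as a share of 0.6 m, from -1 to 1, a list of three; "turn": the turn about the tool's z as a share of pi/4 rad, from -1 to 1. A call has 1 to 10 rows; each row is the pose to reach, as a shift and turn from the pose commanded when the call began, along the tool's axes at that moment; what a row does not reach only later rows make up. A row lasts 1/12 s, in which the tool goes at most 41.7 mm and 7.16 degrees, less where a joint would pass 70% of its speed; a pose out of reach is approached as far as the arm can. A call with a number of a shift or a turn outside -1 to 1 is refused whole. A call with a gripper value outside its range is refused whole. "gripper" is the closure in counts, from 0 (fully open) to 255 (shut), set as the call begins (left out, the last holds). The fingers move at their own pace and stop on an object; "grip_force" is the grip in N (left out, the last holds). Time passes only in rows, so rows that repeat a pose let the fingers close. It gives the time, the measured TCP pose, the force and the opening at its end, in the units of the state.
- bot.state(): the state, without advancing time (a new reading comes with each control period).
- grab_frame(name): name is "side" or "top"; returns a dict with "pixels" (480x640x3 uint8, red, green, blue), "range_z" (480x640 float32, m along the optical axis (not along the pixel's ray), 0 where there is no reading), "K" (3x3 intrinsics, pixels), "extrinsics" (4x4, takes a point from world to camera coordinates). Camera axes: x right, y down, z forward; pixel columns grow to the right and rows downward; lengths in m; the calibration is good to about 2 mm. A picture is of the moment at which its call begins.
- bot.hand_in(): hands the job in, once; it reports no verdict.
Trained networks look in the newest picture that a camera, given by its name, has taken for a name from the list of things; names that differ only in an ending like _2 or _b are one class to them, and where a whole thing is asked for, a point or a joint stands for the part that bears it (a point fixed in the world has none). Each returns a list of dicts, best first, with "p" (0 to 1); they miss things now and then, are a little off and sometimes report something else, mostly with a low value. They report only what shows in the picture. A call takes as long as a camera call.
- spot_in(camera, target): "box" ([left, top, right, bottom] in pixels, round what is visible of it).
- trace(camera, target): "mask" (480x640 bool, what is visible of it) and "box" ([left, top, right, bottom] in pixels, round what is visible of it).
- landmark_of(camera, target): "point" ([column, row] in pixels: a listed point, or the origin of a listed thing).
The state is a dict: "t": time; "joint_positions": joint angles; "dq": joint speeds; "tau": joint torques, N m; "ee_pos": TCP position; "ee_rot": TCP orientation; "force": force on the tool from outside, world axes, zero at the start; "wrist_torque": the same for the moment, N m; "finger_gap": opening from 0.0 (shut) to 1.0 (fully open).
Only numpy, scipy, OpenCV 4.12 (cv2) and the standard library are available. Lean on these libraries where they do the work, as an engineer would, in place of code of your own. Each camera call takes 0.05 s, during which the arm holds its last target. There are 200 camera calls.

## Task

The indicator (the console with two hatches in its top, separate from the balance with the steel pan) is due for a battery check. Gently press the ridged pad of its larger hatch, the battery hatch, once with closed fingertips until its push-push latch lets go, then withdraw so that the hatch pops up, and watch that it stays open. Press it only once, and leave the smaller fuse hatch, the balance and all the weights as they are; nothing is to be picked up.

Things in the scene. Friction and masses are not known exactly. Their poses are not given: they have to be found in the camera images.
- indicator: Fixed cream console 195 x 250 x 62 mm on a black plinth 2 to 32 mm high. Origin under its middle, on the plinth; z up, x from its display at the front (-x) to its rear. Deck at z = 62 mm behind x = -35 mm with two grey hatches: the larger battery hatch (x -10 to 75, y 15 to 95 mm) and the smaller fuse hatch (x 15 to 75, y -88 to -32 mm), both hinged at the rear (x = 75 mm), latched at the front.
- battery_hatch (a joint): Hinge of the larger hatch (85 x 80 mm, top 3 mm proud of the deck), rad. 0 = shut, latched. Pressed, it sinks to a hard stop at -0.09 (6 mm at the pad) against 2 to 4 N; press on to the stop (8 to 12 N), as the latch lets go late in this travel. Released, it then springs up in about 1 s to its stop at +1.0 and stays, its front edge 74 mm above the deck. A second full press would latch it shut.
- battery_hatch_pad (a point): Centre of the top of the ridged thumb pad on the battery hatch (pad 16 mm in x, 22 mm in y, 2 mm above the hatch plate); moves with the hatch. Hatch shut: 67 mm above the indicator's origin, 22 mm behind the hatch's front edge and 63 mm in front of its hinge. Axes as the hatch: z out of its outer face, x towards its hinge.
- battery_hatch_latch (a joint): Hidden push-push latch of the battery hatch, m: 0 = latched, about 0.005 at the bottom of the first press, about 0.012 after the hatch has popped up, 0.016 or more once it has been pressed a second time.
- fuse_hatch (a joint): Hinge of the smaller hatch (60 x 56 mm) beside it, with the same kind of latch, rad; 0 = shut. To be left alone.
- balance: Fixed cream balance 210 x 250 mm with a steel pan 140 x 170 mm, its top 68 mm above the table; origin at table level under its middle. To be left alone.
- weight_pan: Steel knob weight, 42 mm diameter, 57 mm high, on the balance's pan; origin at the centre of its underside.
- weight_deck: Small steel knob weight, 22 mm diameter, 30 mm high, on the indicator's deck in front of the fuse hatch; origin at the centre of its underside.
- weight_mid: Steel knob weight, 36 mm diameter, 49 mm high, on the table between indicator and balance; origin at the centre of its underside.
- weight_near: Steel knob weight, 48 mm diameter, 65 mm high, on the table between indicator and balance, nearer the robot; origin at the centre of its underside.

How it is judged:
On the way, in this order (a step that is already met when the one before it is completed fails the run):
1. the battery hatch is pressed in by the fingers (value of joint battery_hatch below -0.045 rad and contact force between the fingers and battery_hatch above 1 N), for 0.05 s.
2. released, the battery hatch has popped up and stays up untouched for half a second (value of joint battery_hatch above 0.8 rad and contact force between each of the arm, the fingers and battery_hatch below 0.1 N), for 0.5 s.
At the end, for the whole second after the job is handed in: The battery hatch stands open (over 0.8 rad) and at rest after a single press, the fuse hatch is still shut (within 0.03 rad), and each weight is within 12 mm of where it started (value of joint battery_hatch above 0.8 rad and velocity of joint battery_hatch between -0.05 and 0.05 rad/s and value of joint battery_hatch_latch below 0.0145 m and value of joint fuse_hatch between -0.03 and 0.03 rad and distance of each of weight_pan, weight_deck, weight_mid, weight_near from where it was at the start of the episode below 0.012 m); the robot touches nothing.
It fails at once if the battery hatch is pressed roughly (over 40 N) (contact force between the fingers and battery_hatch above 40 N).
It fails at once if the battery hatch is pressed a second time (value of joint battery_hatch_latch above 0.0145 m).
It fails at once if the fuse hatch is pressed or opened (value of joint fuse_hatch below -0.05 rad or value of joint fuse_hatch above 0.05 rad).
It fails at once if the balance is touched (over 2 N) (contact force between any of the fingers, the arm and balance above 2 N).
It fails at once if a weight is lifted or shifted by more than 12 mm (distance of any of weight_pan, weight_deck, weight_mid, weight_near from where it was at the start of the episode above 0.012 m).
It also fails if it takes over 35 s, if anything falls off the work surface, if the arm or the gripper's body presses on something with over 40 N, if the wrist force passes 120 N, or if a joint passes its speed limit or range.

## Working session

There is one attempt and no reset: what is moved stays moved. The work goes in short steps, Python scripts to look and compute and a tool call to move; the robot and the scene stay as the last step left them, time stands still between calls to the robot, and variables do not carry over. Pictures are saved under pics/ and viewed, about 8 in all and at most 12, crops included, and the job is handed in when it is done.

Besides the shell and the picture viewer there is one more tool, called as name([rows], argument=value, ...), one row to a line, values as JSON. carry_out: Moves the arm, as the interface text tells. Shift numbers are shares of 0.6 m and turn numbers shares of pi/4 rad, none past 1 either way. Its arguments: {"type":"object","properties":{"deltas":{"type":"array"},"gripper":{"type":"number"},"grip_force":{"type":"number"}},"required":["deltas"]}

```bash
mkdir -p pics; cat > h.py <<'E'
import numpy as np, cv2
from station import bot, grab_frame, spot_in, trace, landmark_of
def world(f,u,v,z=None):
    T=np.linalg.inv(f["extrinsics"]); d=f["range_z"][int(round(v)),int(round(u))] if z is None else z
    p=np.linalg.inv(f["K"])@[u,v,1]*d
    return (T@np.r_[p,1])[:3]
def cloud(f):
    v,u=np.mgrid[:480,:640]; d=f["range_z"]
    P=np.stack([u*d,v*d,d],-1)@np.linalg.inv(f["K"]).T
    T=np.linalg.inv(f["extrinsics"]); return P@T[:3,:3].T+T[:3,3]
def proj(f,p):
    q=f["extrinsics"]@np.r_[p,1]; q=f["K"]@q[:3]; return q[:2]/q[2]
def save(f,n): cv2.imwrite("pics/"+n,f["pixels"][...,::-1])
E
python3 - <<'E'
from h import *
np.set_printoptions(precision=4,suppress=True)
s=bot.state(); print(s["t"],s["ee_pos"],s["ee_rot"],s["force"])
for c in("top","side"):
    f=grab_frame(c); save(f,c+"0.png"); C=cloud(f)
    for n in("battery_hatch_pad","indicator","battery_hatch","fuse_hatch","weight_deck"):
        for r in landmark_of(c,n)[:2]:
            u,v=r["point"]; print(c,n,r["p"],u,v,world(f,u,v))
    for n in("indicator","battery_hatch"):
        for r in trace(c,n)[:2]:
            P=C[r["mask"]&(f["range_z"]>0)]; print(c,n,r["p"],r["box"],np.median(P,0))
E
```

```text
0.0 [0.196  0.4868 0.2555] [-3.14   -0.0001  2.7587] [ 0.3237  0.5394 -0.1509]
top battery_hatch_pad 0.55 166.1 248.6 [0.5093 0.2905 0.0907]
top indicator 0.75 200.7 248.6 [0.5097 0.2235 0.0828]Traceback (most recent call last):
  File "<stdin>", line 7, in <module>
ValueError: it knows: balance, battery_hatch_pad, indicator, weight_deck, weight_mid, weight_near, weight_pan
```

```bash
python3 - <<'E'
from h import *
np.set_printoptions(precision=4,suppress=True)
for c in("top","side"):
    f=grab_frame(c); save(f,c+"1.png"); C=cloud(f)
    for n in("battery_hatch_pad","indicator","weight_deck"):
        for r in landmark_of(c,n)[:2]:
            u,v=r["point"]; print(c,n,r["p"],u,v,world(f,u,v))
    for n in("indicator","battery_hatch_pad","battery_hatch","fuse_hatch"):
      try:
        for r in trace(c,n)[:2]:
            P=C[r["mask"]&(f["range_z"]>0)]; print(c,n,r["p"],r["box"],np.median(P,0))
            if r["mask"].sum()>30: print(cv2.minAreaRect(P[:,:2].astype(np.float32)))
      except ValueError as e: print(e)
E
```

```text
top battery_hatch_pad 0.63 166.0 247.7 [0.5111 0.2917 0.0875]
top indicator 0.96 202.4 252.5 [0.5019 0.2199 0.0832]
top weight_deck 0.58 204.4 248.6 [0.5097 0.2156 0.0848]
top weight_deck 0.43 228.8 249.9 [0.5073 0.1616 0.1142]
top indicator 0.85 [126.2, 193.7, 267.7, 311.8] [0.5067 0.2309 0.0824]
((0.5067675113677979, 0.24856361746788025), (0.21333275735378265, 0.28155988454818726), 11.831175804138184)
top indicator 0.52 [307.2, 225.3, 321.5, 237.5] [ 0.5494 -0.0058  0.0455]
((0.5484499931335449, -0.005522273480892181), (0.033488914370536804, 0.034482330083847046), 0.5777332782745361)
top battery_hatch_pad 0.79 [144.7, 212.5, 187.9, 265.7] [0.5288 0.2936 0.0861]
((0.5284081697463989, 0.2953001856803894), (0.0928773507475853, 0.08495736867189407), 12.302016258239746)
top battery_hatch 0.72 [145.6, 214.5, 188.9, 261.8] [0.5304 0.2936 0.0861]
((0.5305117964744568, 0.2950918674468994), (0.09109129756689072, 0.08272269368171692), 13.143200874328613)
top fuse_hatch 0.88 [202.9, 202.0, 238.1, 234.7] [0.5653 0.1837 0.0863]
((0.5658546090126038, 0.1837361752986908), (0.0630694031715393, 0.05
[... 239 characters left out ...]
 271.8, 319.6, 480.0] [0.4906 0.2595 0.0817]
((0.5319111347198486, 0.20961731672286987), (0.2418561726808548, 0.30619072914123535), 11.88167667388916)
side battery_hatch_pad 0.88 [138.6, 346.3, 223.7, 418.7] [0.5265 0.2957 0.0857]
((0.5293363928794861, 0.29272034764289856), (0.08954872936010361, 0.08161439746618271), 12.0184326171875)
side battery_hatch 0.89 [139.3, 345.4, 222.0, 418.0] [0.5267 0.2962 0.0857]
((0.5293633937835693, 0.2918957471847534), (0.08924020081758499, 0.08330720663070679), 11.847663879394531)
side fuse_hatch 0.63 [190.3, 295.2, 244.1, 333.4] [0.5617 0.1855 0.0858]
((0.5644505023956299, 0.18367771804332733), (0.06315959244966507, 0.05679959058761597), 11.872420310974121)
```

View pics/top1.png

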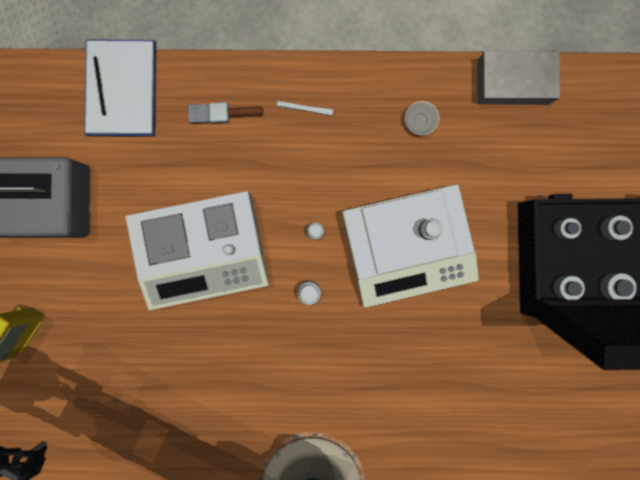

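View pics/side1.png

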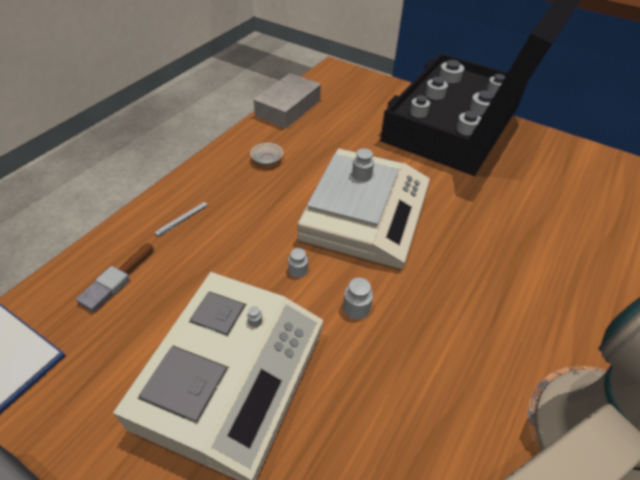

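The top view shows the battery hatch around (166,238) with its pad at (166,248). In the side view the pad is at (197,386). Both cameras put the pad at about (0.511, 0.292, 0.087) with a console yaw of about 12°, which agrees with the given sizes. I'll close the fingers and move above it.

carry_out([
  {"linear":[-0.609,-0.107,0],"turn":-0.755},
  {"linear":[-0.609,-0.107,0],"turn":-0.755},
  {"linear":[-0.609,-0.107,0],"turn":-0.755},
  {"linear":[-0.609,-0.107,0],"turn":-0.755},
  {"linear":[-0.609,-0.107,0],"turn":-0.755},
  {"linear":[-0.609,-0.107,0],"turn":-0.755},
  {"linear":[-0.609,-0.107,0],"turn":-0.755},
  {"linear":[-0.609,-0.107,0],"turn":-0.755},
  {"linear":[-0.609,-0.107,0],"turn":-0.755},
  {"linear":[-0.609,-0.107,0],"turn":-0.755},
], gripper=255, grip_force=20)

```text
t: 1.78
ee_pos: [0.5143, 0.2877, 0.2558]
ee_rot: [-3.14, 0.0, -2.935]
force: [-0.4, 1.4, -0.5]
finger_gap: 0.0
```

carry_out([
  {"linear":[0,0,0.05],"turn":0},
  {"linear":[0,0,0.1],"turn":0},
  {"linear":[0,0,0.15],"turn":0},
  {"linear":[0,0,0.18],"turn":0},
  {"linear":[0,0,0.2],"turn":0},
  {"linear":[0,0,0.2],"turn":0},
  {"linear":[0,0,0.2],"turn":0},
])

```text
t: 2.37
ee_pos: [0.5112, 0.2911, 0.1368]
ee_rot: [3.141, 0.0, -2.931]
force: [0.4, 0.6, 0.1]
finger_gap: -0.0
```

```bash
python3 - <<'E'
from h import *
np.set_printoptions(precision=4,suppress=True)
s=bot.state(); print(s["t"],s["ee_pos"],s["ee_rot"],s["force"],s["finger_gap"])
f=grab_frame("side"); t=s["ee_pos"]
for dz in(.025,): print(proj(f,t-[0,0,dz]),proj(f,[.5108,.292,.0873]))
im=f["pixels"][280:460,80:320,::-1]; cv2.imwrite("pics/s2.png",cv2.resize(im,None,fx=3,fy=3,interpolation=2))
E
```

```text
2.3667 [0.5112 0.2911 0.1368] [ 3.1415  0.0003 -2.9313] [0.4328 0.5596 0.1227] -0.00048644204035778115
[189.6574 377.6099] [192.713  386.7072]
```

View pics/s2.png

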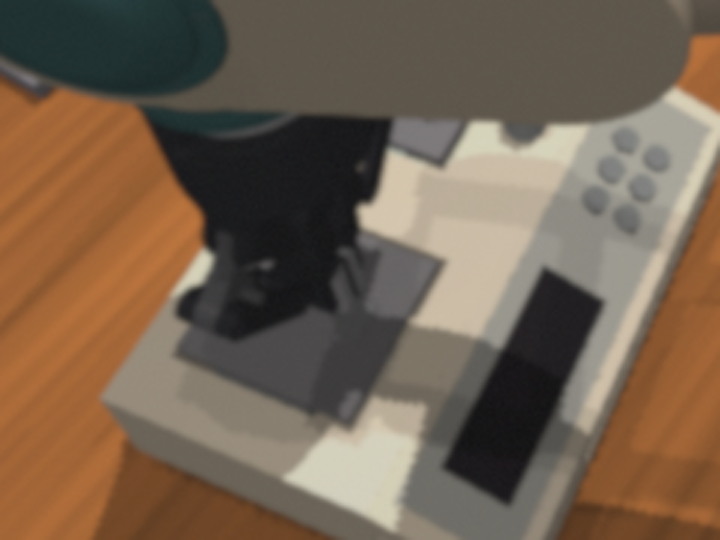

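The side crop shows the closed fingers over the hatch, with their lower edge around crop (240,335). My projected tip is at crop (329,293), so I'll check the fingertip against the depth data.

```bash
python3 - <<'E'
from h import *
np.set_printoptions(precision=4,suppress=True)
for c in("side","top"):
    f=grab_frame(c);C=cloud(f)
    m=(f["range_z"]>0)&(abs(C[...,0]-.51)<.08)&(abs(C[...,1]-.29)<.08)
    for a,b in((.095,.11),(.11,.12),(.12,.13),(.13,.15),(.15,.18)):
        k=m&(C[...,2]>a)&(C[...,2]<b); P=C[k]
        if len(P)>3:
            v,u=np.nonzero(k); print(c,a,b,len(P),P.min(0),P.max(0),"u",u.min(),u.max(),"v",v.min(),v.max())
E
```

```text
side 0.11 0.12 20 [0.4987 0.2765 0.1124] [0.507  0.2983 0.1197] u 190 199 v 368 383
side 0.12 0.13 71 [0.4986 0.275  0.12  ] [0.5096 0.3033 0.13  ] u 182 199 v 365 383
side 0.13 0.15 134 [0.4978 0.275  0.1302] [0.507  0.3025 0.1498] u 183 198 v 360 381
side 0.15 0.18 568 [0.4894 0.2428 0.15  ] [0.5182 0.3308 0.18  ] u 161 209 v 324 388
top 0.12 0.13 4 [0.5027 0.2816 0.1254] [0.5065 0.2829 0.1292] u 164 165 v 250 252
top 0.15 0.18 27 [0.5028 0.2481 0.1603] [0.5305 0.2753 0.179 ] u 161 175 v 237 252
```

Depth confirms the fingertips are at z≈0.112, centred near (0.510, 0.290), above the pad. The dark area in the crop is mostly shadow. I'll descend gently.

carry_out([
  {"linear":[0,0,0.015],"turn":0},
  {"linear":[0,0,0.025],"turn":0},
  {"linear":[0,0,0.03],"turn":0},
  {"linear":[0,0,0.034],"turn":0},
  {"linear":[0,0,0.037],"turn":0},
  {"linear":[0,0,0.04],"turn":0},
  {"linear":[0,0,0.042],"turn":0},
  {"linear":[0,0,0.042],"turn":0},
  {"linear":[0,0,0.042],"turn":0},
])

```text
t: 3.27
ee_pos: [0.5111, 0.2911, 0.1115]
ee_rot: [3.141, 0.0, -2.931]
force: [-2.1, -0.9, 3.0]
finger_gap: -0.003
```

carry_out([
  {"linear":[0,0,0.0017],"turn":0},
  {"linear":[0,0,0.0033],"turn":0},
  {"linear":[0,0,0.005],"turn":0},
  {"linear":[0,0,0.005],"turn":0},
  {"linear":[0,0,0.005],"turn":0},
])

```text
t: 3.68
ee_pos: [0.5111, 0.2911, 0.1081]
ee_rot: [3.141, 0.0, -2.931]
force: [-1.8, -0.6, 3.2]
finger_gap: -0.001
```

carry_out([
  {"linear":[0,0,0.0017],"turn":0},
  {"linear":[0,0,0.0025],"turn":0},
  {"linear":[0,0,0.0025],"turn":0},
  {"linear":[0,0,0.0025],"turn":0},
])

```text
t: 4.02
ee_pos: [0.5112, 0.2911, 0.1072]
ee_rot: [3.141, 0.001, -2.931]
force: [-2.2, -1.2, 6.7]
finger_gap: -0.001
```

carry_out([
  {"linear":[0,0,0.0005],"turn":0},
  {"linear":[0,0,0.001],"turn":0},
  {"linear":[0,0,0.001],"turn":0},
  {"linear":[0,0,0.001],"turn":0},
])

```text
t: 4.35
ee_pos: [0.5112, 0.2911, 0.107]
ee_rot: [3.141, 0.001, -2.931]
force: [-4.0, -2.5, 8.9]
finger_gap: -0.003
```

carry_out([
  {"linear":[0,0,0.0005],"turn":0},
  {"linear":[0,0,0.001],"turn":0},
  {"linear":[0,0,0.001],"turn":0},
  {"linear":[0,0,0.001],"turn":0},
])

```text
t: 4.68
ee_pos: [0.5112, 0.2912, 0.1068]
ee_rot: [3.141, 0.001, -2.931]
force: [-4.9, -2.1, 11.8]
finger_gap: -0.002
```

At the hard stop: 11.8 N with almost no further travel. I'll withdraw up and away from the hinge.

carry_out([
  {"linear":[0,0,-0.05],"turn":0},
  {"linear":[0.02,0,-0.11],"turn":0},
  {"linear":[0.05,0,-0.17],"turn":0},
  {"linear":[0.08,0,-0.22],"turn":0},
  {"linear":[0.12,0,-0.26],"turn":0},
  {"linear":[0.15,0,-0.28],"turn":0},
  {"linear":[0.15,0,-0.28],"turn":0},
  {"linear":[0.15,0,-0.28],"turn":0},
  {"linear":[0.15,0,-0.28],"turn":0},
  {"linear":[0.15,0,-0.28],"turn":0},
])

```text
t: 5.52
ee_pos: [0.4234, 0.272, 0.2716]
ee_rot: [-3.141, -0.003, -2.932]
force: [0.1, 0.1, -0.7]
finger_gap: 0.0
```

carry_out([
  {"linear":[0.05,0,0],"turn":0},
  {"linear":[0.08,0,0],"turn":0},
  {"linear":[0.08,0,0],"turn":0},
  {"linear":[0.08,0,0],"turn":0},
  {"linear":[0.08,0,0],"turn":0},
  {"linear":[0.08,0,0],"turn":0},
  {"linear":[0.08,0,0],"turn":0},
  {"linear":[0.08,0,0],"turn":0},
  {"linear":[0.08,0,0],"turn":0},
  {"linear":[0.08,0,0],"turn":0},
])

```text
t: 6.35
ee_pos: [0.3763, 0.2622, 0.2733]
ee_rot: [3.142, -0.0, -2.932]
force: [-0.2, 0.4, -1.3]
finger_gap: 0.002
```

```bash
python3 - <<'E'
from h import *
np.set_printoptions(precision=4,suppress=True)
s=bot.state(); print(s["t"],s["ee_pos"],s["force"])
for c in("side","top"):
    f=grab_frame(c);C=cloud(f); save(f,c+"3.png")
    for n in("battery_hatch","fuse_hatch"):
        for r in trace(c,n)[:1]:
            P=C[cv2.erode(r["mask"].astype(np.uint8),np.ones((3,3)))>0]; print(c,n,r["p"],np.percentile(P,2,axis=0),np.percentile(P,98,axis=0))
            Q=P-np.median(P,0); print("tilt", np.arccos(abs(np.linalg.svd(Q,full_matrices=False)[2][2,2])))
E
```

```text
6.35 [0.3763 0.2622 0.2733] [-0.2451  0.3794 -1.3166]
side battery_hatch 0.86 [0.5165 0.2636 0.0938] [0.5669 0.3379 0.1564]
tilt 1.068945725686162
side fuse_hatch 0.81 [0.5336 0.1577 0.0836] [0.5927 0.2104 0.0891]
tilt 0.9376999679910184
top battery_hatch 0.97 [0.5231 0.2596 0.0914] [0.5719 0.3314 0.1569]
tilt 1.2952898060217783
top fuse_hatch 0.69 [0.537  0.1578 0.0829] [0.5933 0.2089 0.0903]
tilt 1.390679805844314
```

View pics/side3.png

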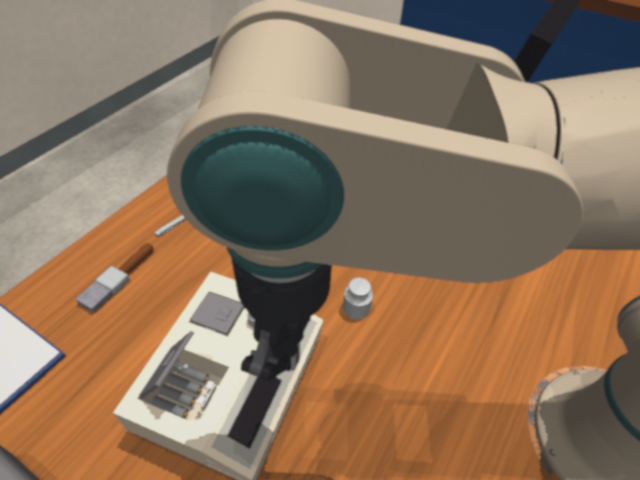

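The side view shows the battery hatch open, plate around (165,365) with batteries visible, and the fuse hatch flat at (217,312). I'll wait a bit, check again, and hand in.

carry_out([
  {"linear":[0,0,0],"turn":0},
  {"linear":[0,0,0],"turn":0},
  {"linear":[0,0,0],"turn":0},
  {"linear":[0,0,0],"turn":0},
  {"linear":[0,0,0],"turn":0},
  {"linear":[0,0,0],"turn":0},
  {"linear":[0,0,0],"turn":0},
  {"linear":[0,0,0],"turn":0},
  {"linear":[0,0,0],"turn":0},
  {"linear":[0,0,0],"turn":0},
])

```text
t: 7.48
ee_pos: [0.3761, 0.2622, 0.2734]
ee_rot: [3.142, 0.0, -2.931]
force: [0.3, 0.0, -0.4]
finger_gap: 0.001
```

```bash
python3 - <<'E'
from h import *
np.set_printoptions(precision=4,suppress=True)
f=grab_frame("side");C=cloud(f)
P=C[trace("side","battery_hatch")[0]["mask"]]; z=np.percentile(P[:,2],98); print(z)
if z>.15: bot.hand_in(); print("handed in",bot.state()["t"])
E
```

```text
0.15589568379761978
the job is handed in; nothing more can be done
the job is handed in; nothing more can be done
```

I pressed the battery hatch pad once with closed fingertips, down to its hard stop, and then withdrew. The hatch popped up and was still open when I handed the job in. The last force reading during the press was 11.8 N, well under the 40 N limit.

- **Hatch open:** its front edge stood at about z = 0.156 m, 74 mm above the deck, both right after it popped up and more than a second later. That matches the stop at +1.0 rad.
- **Fuse hatch:** it still lay flat at its starting height of 0.083 to 0.090 m.
- **Weights and balance:** the arm stayed clear of them, but I did not measure the weights again. In the last picture the arm hid most of them.
- **Check that disagreed:** my plane-fit tilt angles were unreliable. They gave about 1 rad even for the flat fuse hatch, so I relied on the heights and the picture instead.
- **Hand-in:** it printed "the job is handed in; nothing more can be done" twice. My script called it only once; the second was probably the state query I made right after.

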